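# Clear the gauge tin and present the coil bobbin over the magnet core

### The arm

A 6-joint arm with a two-finger parallel gripper is mounted at the origin on the work surface. World frame = base frame: x ahead of the robot, y to its left, z up, the work surface at z = 0. Lengths are in mm, angles in rad, forces in N, time in s.
With the tool pointing down it reaches from about 350 to 975 mm from the base axis. Payload 7.1 kg.
Tool frame: the origin (TCP) lies at the very end of the fingers, on their centre line; the grasp point (between the pads) lies 19 mm behind it; y points along the fingers, x is the direction in which the jaws open and shut, and the axes are right-handed (so a half turn about y gives the same grasp; the last joint's range is limited). The gripper opens to 88 mm and grips with 3 to 60 N. Pads are 20 mm wide; open, the fingers measure 115 mm over their backs; the gripper's body (75 mm by 178 mm) begins 61 mm behind the grasp point.
Start: joints at [-1.234, 0.423, 1.63, -0, 1.089, -0.019], TCP at [217.729, -585.832, 222.675] pointing down, gripper open.
Joint ranges: [-3, 3], [-0.9, 2.11], [0.09, 2.58], [-1.31, 4.45], [0.11, 2.69], [-2.54, 2.54]. Speed limits (rad/s): [2.39, 2.39, 3.01, 3.14, 3.14, 3.14].

### API

Orientations are given as a rotation vector (axis times angle).
In Python, from workcell import ctrl gives the robot as it stands. The module is installed in compiled form; this text tells all that it offers.
- The arm moves only by the tool jog_arm, never from a script. Its argument "steps" is a list of rows, each an object with "turn": the turn, a rotation vector about the world's x, y, z scaled (see below), a list of three; "dp": the shift along the world's x, y, z scaled (see below), a list of three; "claw": the opening, from 0 (shut) to 1 (fully open). In form: [{"turn": [wx, wy, wz], "dp": [x, y, z], "claw": claw}, ...]. A call has 1 to 12 rows; each row is the pose to reach, as a shift and turn from the pose measured when the call began, turning the shorter way round; what a row does not reach only later rows make up. The controller multiplies each number of a shift by 80 mm and each number of a turn by pi rad. A row lasts 1/12 s, in which the tool goes at most 41.7 mm and 7.16 degrees, less where a joint would pass 70% of its speed; a pose out of reach is approached as far as the arm can. A call with a number of a shift or a turn outside -1 to 1 is refused whole. A call with a gripper value outside its range is refused whole. The fingers move at their own pace and stop on an object; the grip force is fixed at half the most. Time passes only in rows, so rows that repeat a pose let the fingers close. It gives the time, the measured TCP pose, the force and the opening at its end, in the units of the state.
- ctrl.get_obs(): the state, without advancing time (a new reading comes with each control period).
- ctrl.get_image(name): name is "scene" or "side" or "wrist"; returns a dict with "img" (400x640x3 uint8, red, green, blue), "range_z" (400x640 float32, mm along the optical axis (not along the pixel's ray), 0 where there is no reading), "fovy" (degrees; the focal length in pixels is half the picture's height over the tangent of half this angle, whatever the lens; pixels are square), "cx", "cy" (the principal point, pixels), "camera_from_world" (4x4, takes a point from world to camera coordinates); the wrist camera has in their place "hand_eye" (4x4, takes a point from camera to tool coordinates, whose origin is the TCP and whose axes are the tool frame's). Camera axes: x right, y down, z forward; pixel columns grow to the right and rows downward; lengths in mm; the calibration is good to about 2 mm. A picture is of the moment at which its call begins: read the wrist's pose just before it.
- ctrl.close_job(): hands the job in, once; it reports no verdict.
The state is a dict: "t": time; "qpos": joint angles; "qvel": joint speeds; "joint_torque": joint torques, N m; "ee_pos": TCP position; "orientation": TCP orientation; "ft_force": force on the tool from outside, world axes, zero at the start; "moment": the same for the moment, N m; "width": finger opening in mm.
Only numpy, scipy, OpenCV 4.12 (cv2) and the standard library are available. Lean on these libraries where they do the work, as an engineer would, in place of code of your own. Each camera call takes 0.05 s, during which the arm holds its last target.

### The job

The tin of feeler gauges was left lying across the limbs of the E-shaped magnet frame, where the coil has to go: lay it (do not drop it) in its own labelled slot in the open drawer, flat in the recess and let go. Then take the brown coil bobbin out of the drawer, carry it over the terminal rail and hold it upright about one centimetre above the magnet's middle limb, centred and squared up so that the limb would enter its hole, never touching the magnet with it. Finish still holding the bobbin there in the gripper, motionless, and do not bump the terminal rail or disturb the other things on the bench.

Things in the scene. Friction and masses are not known exactly. Their poses are not given: they have to be found in the camera images.
- gauge: Feeler gauge set in a shut, bright tin case, a box 92 x 26 x 22 mm (x long, y, z up), about 0.11 kg. Origin: centre of its underside. At the start it lies flat on top of the three limbs of the magnet frame, about crosswise over them. Either end may lead when it is put away.
- slot_gauge: Gauge tin's slot: fixed wooden insert in the open drawer with a recess 106 (x) by 40 (y) mm, 7 mm deep, floor 4 mm and rim top 11 mm above the origin. Origin: under the recess centre, 8 mm above the bench; x points away from the drawer's front. Its label card, 93 mm from the origin towards -x (robot side), bears a long dark-steel bar. The three inserts lie 95 mm apart along y, in any order.
- slot_armature: Storage slot of the armature plate: the same insert and the same recess as slot_gauge, but its label card bears a copper T-shaped plate. It stays empty. Origin and axes as for slot_gauge.
- slot_bobbin: Storage slot of the bobbin: the same insert with a recess 76 mm (x) by 64 mm (y), 7 mm deep, its floor 4 mm above the origin; its label card bears a brown square with a pale middle. The bobbin stands in it at the start. Origin and axes as for slot_gauge.
- bobbin: Brown bakelite coil bobbin, upright, 60 (x) by 48 (y) by 42 mm high, about 0.14 kg: lower flange 6 mm, red-brown winding 54 x 42 mm, upper flange 10 mm thick (32 to 42 mm height) with two 4 mm brass tags on top. A hole 30 (x) by 20 (y) mm runs through along z. Origin: centre of its underside. At the start it stands in its slot, x within about 0.1 rad of the slot's x.
- drawer: Fixed low pine chest, its shallow drawer half open towards the robot (it does not move). Origin: on the bench under the centre of the open bay; x points into the chest. Bay sides 40 mm high, 330 mm over their outsides (y); front 46 mm high at x = -127 mm, knob to x = -154 mm; chest 75 mm high (a tray on top reaches 97 mm), 385 mm wide, from x = +85 to +325 mm.
- magnet: Fixed grey E-shaped magnet frame on a brown base 80 (x) by 104 (y) by 8 mm. Three limbs stand up in a row along y, flat tops 52 mm above the bench: the middle one 26 (x) by 16 (y) mm at the origin, outer ones 26 x 10 mm at y = +35 and -35 mm. Origin: on the bench under the middle limb. The bobbin fits on the middle limb with its x along the magnet's x, either way round.
- limb_top (a point): Centre of the flat top of the magnet's middle limb, 52 mm above the bench; axes as for the magnet. The bobbin's hole is to hover above this point.
- rail: Fixed steel terminal rail with grey terminal blocks and brass screws, 260 mm long (x), 36 mm wide (y), 80 mm high, standing between the drawer and the magnet. Origin: centre of its underside. It must not be bumped.
- contacts: Brass relay contact assembly on a brown base, 60 x 36 x 30 mm, loose bystander. Origin: centre of its underside.
- armature: Tarnished copper T-shaped armature plate, 84 x 34 x 5 mm, loose bystander lying on the bench. Origin: underside, centre of the wide part.
- screwdriver: Screwdriver lying on the bench, loose bystander. Origin: its underside, near the middle.
- screw_tin: Small open aluminium tin, 60 mm across and 45 mm high, loose bystander. Origin: centre of its underside.
- bottle: Amber jar with a cap, 48 mm across and 100 mm high, loose bystander left of the drawer. Origin: centre of its underside.
Mind the look-alikes: they are no part of the job. What is shaped like the magnet but green is not meant.

How it is judged (in metres and radians):
On the way, in this order (a step that is already met when the one before it is completed fails the run):
1. the gauge tin lies flat in the recess of its own slot, released and at rest (x of gauge in the frame of slot_gauge between -0.012 and 0.012 m and y of gauge in the frame of slot_gauge between -0.012 and 0.012 m and z of gauge in the frame of slot_gauge below 0.008 m and angle between the x axis of gauge and the x axis of slot_gauge, either way round below 0.25 rad and angle between gauge's own z axis and vertical below 0.06 rad and contact force between the fingers and gauge below 0.05 N and linear speed of gauge below 0.02 m/s), for 0.2 s.
2. the bobbin, held in the fingers, is carried across the line of the terminal rail, above its height (height (world z) of bobbin above 0.08 m and y of bobbin in the frame of rail between -0.04 and 0.04 m and contact force between the fingers and bobbin above 0.5 N), for 0.02 s.
At the end, for the whole second after the job is handed in: Bobbin held, still, upright (0.10 rad), not touching, underside 3-20 mm above the middle limb, centred within 6 mm, squared within 0.12 rad; gauge tin released, at rest and flat on its own slot's recess floor, within 12 mm along x and y and 0.25 rad (all of step 1 and z of bobbin in the frame of limb_top between 0.003 and 0.02 m and horizontal distance between bobbin and limb_top below 0.006 m and angle between the x axis of bobbin and the x axis of limb_top, either way round below 0.12 rad and angle between bobbin's own z axis and vertical below 0.1 rad and contact force between bobbin and magnet below 0.05 N and contact force between the fingers and bobbin above 0.5 N and linear speed of bobbin below 0.02 m/s and angular speed of bobbin below 0.15 rad/s); the arm keeps its last pose, push and grip.
It fails at once if the bobbin touches the magnet frame (over 0.5 N) (contact force between bobbin and magnet above 0.5 N).
It fails at once if the terminal rail is bumped (over 2 N) (contact force between rail and anything else above 2 N).
It fails at once if the gauge tin is dropped (falls freely faster than 0.6 m/s) (contact force between the fingers and gauge below 0.05 N and linear speed of gauge above 0.6 m/s).
It fails at once if a bystander (contacts, armature, screwdriver, screw tin or bottle) is shifted by more than 20 mm (distance of any of contacts, armature, screwdriver, screw_tin, bottle from where it was at the start of the episode above 0.02 m).
It also fails if it takes over 59 s, if anything falls off the work surface, if the arm or the gripper's body presses on something with over 40 N, if the wrist force passes 120 N, or if a joint passes its speed limit or range.

## Working session

There is one attempt and no reset: what is moved stays moved. The work goes in short steps, Python scripts to look and compute and a tool call to move; the robot and the scene stay as the last step left them, time stands still between calls to the robot, and variables do not carry over. Pictures are saved under pics/ and viewed, and the job is handed in when it is done.

Besides the shell and the picture viewer there is one more tool, called in YAML: its name, and indented under it one key for each argument. jog_arm: Moves the arm, as the interface text tells. Its arguments: {"type":"object","properties":{"steps":{"type":"array","items":{"type":"object","properties":{"turn":{"type":"array","items":{"type":"number"}},"dp":{"type":"array","items":{"type":"number"}},"claw":{"type":"number"}}}}},"required":["steps"]}

```bash
mkdir -p pics; cat > h.py <<'E'
import numpy as np, cv2
from workcell import ctrl
from scipy.spatial.transform import Rotation as R
def save(name,img,scale=1.0):
    im=cv2.cvtColor(img,cv2.COLOR_RGB2BGR)
    if scale!=1: im=cv2.resize(im,None,fx=scale,fy=scale,interpolation=cv2.INTER_CUBIC)
    cv2.imwrite('pics/'+name,im)
def K(d):
    h=d['img'].shape[0]; f=h/2/np.tan(np.radians(d['fovy'])/2); return f,d['cx'],d['cy']
def T_wc(d,obs=None):
    if 'camera_from_world' in d: return np.linalg.inv(np.array(d['camera_from_world']))
    T=np.eye(4);T[:3,:3]=R.from_rotvec(obs['orientation']).as_matrix();T[:3,3]=obs['ee_pos']
    return T@np.array(d['hand_eye'])
def pts(d,obs=None):
    f,cx,cy=K(d);z=d['range_z'].astype(float);v,u=np.mgrid[0:z.shape[0],0:z.shape[1]]
    P=np.stack([(u-cx)/f*z,(v-cy)/f*z,z],-1);T=T_wc(d,obs)
    W=P@T[:3,:3].T+T[:3,3];W[z<=0]=np.nan
    return W
def ray(d,u,v,zp,obs=None):
    f,cx,cy=K(d);T=T_wc(d,obs);r=T[:3,:3]@np.array([(u-cx)/f,(v-cy)/f,1]);o=T[:3,3]
    return o+r*(zp-o[2])/r[2]
E
python3 - <<'E'
from h import *
o=ctrl.get_obs();print({k:np.round(v,3) for k,v in o.items()})
import pickle
D={}
for n in ['scene','side','wrist']:
    o=ctrl.get_obs();d=ctrl.get_image(n);D[n]=(o,d);save(n+'0.png',d['img'],1.25);print(n,{k:(np.round(v,3) if k not in('img','range_z') else v.shape) for k,v in d.items()})
pickle.dump(D,open('D0.pkl','wb'))
E
```

```text
{'t': np.float64(0.0), 'qpos': array([-1.234,  0.424,  1.631, -0.   ,  1.089, -0.019]), 'qvel': array([-0.002, -0.   ,  0.001, -0.001, -0.001, -0.001]), 'joint_torque': array([ 1.0000e-03, -5.4462e+01, -2.7367e+01,  6.4000e-02,  2.3000e-02,
       -0.0000e+00]), 'ee_pos': array([ 217.538, -585.315,  221.906]), 'orientation': array([-1.356,  0.944, -0.942]), 'ft_force': array([0.006, 0.39 , 1.114]), 'moment': array([ 0.017,  0.023, -0.029]), 'width': np.float64(87.94)}
scene {'img': (400, 640, 3), 'range_z': (400, 640), 'fovy': np.float64(46.924), 'cx': np.float64(322.852), 'cy': np.float64(201.739), 'camera_from_world': array([[ 1.250000e-01,  9.920000e-01, -1.400000e-02, -1.270370e+02],
       [ 6.580000e-01, -9.300000e-02, -7.470000e-01, -2.416380e+02],
       [-7.430000e-01,  8.400000e-02, -6.640000e-01,  1.864934e+03],
       [ 0.000000e+00,  0.000000e+00,  0.000000e+00,  1.000000e+00]])}
side {'img': (400, 640, 3), 'range_z': (400, 640), 'fovy': np.float64(52.118), 'cx': np.float64(317.232), 'cy': np.float64(203.35), 'camera_from_world': array([[-9.680000e-01, -2.500000e-01,  8.000000e-03,  4.668580e+02],
       [-1.650000e-01,  6.150000e-01, -7.710000e-01,  8.868300e+01],
       [ 1.880000e-01, -7.480000e-01, -6.370000e-01,  1.403791e+03],
       [ 0.000000e+00,  0.000000e+00,  0.000000e+00,  1.000000e+00]])}
wrist {'img': (400, 640, 3), 'range_z': (400, 640), 'fovy': np.float64(67.011), 'cx': np.float64(318.67), 'cy': np.float64(205.176), 'hand_eye': array([[ 1.00000e+00, -1.00000e-03,  1.00000e-03,  6.54000e-01],
       [-1.00000e-03, -2.91000e-01,  9.57000e-01, -1.61507e+02],
       [-1.00000e-03, -9.57000e-01, -2.91000e-01,  7.93250e+01],
       [ 0.00000e+00,  0.00000e+00,  0.00000e+00,  1.00000e+00]])}
```

View pics/scene0.png

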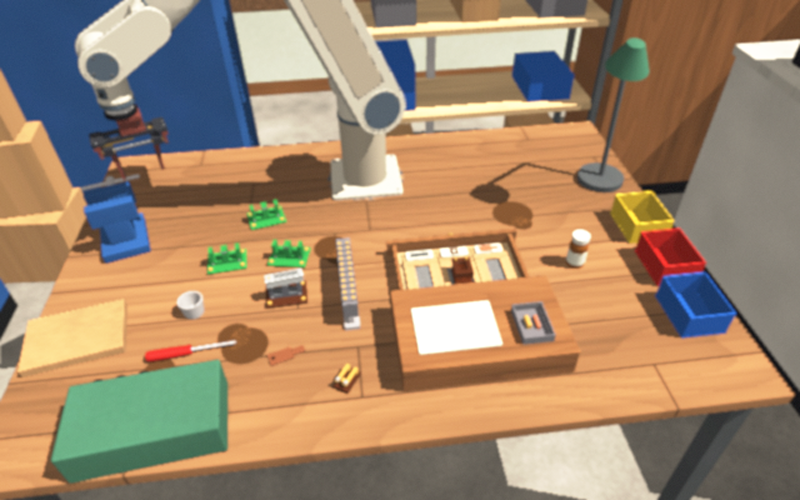

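View pics/side0.png

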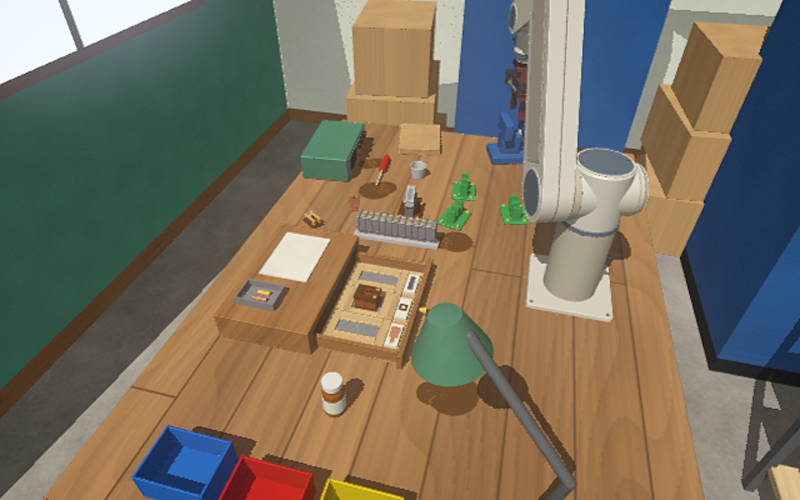

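View pics/wrist0.png

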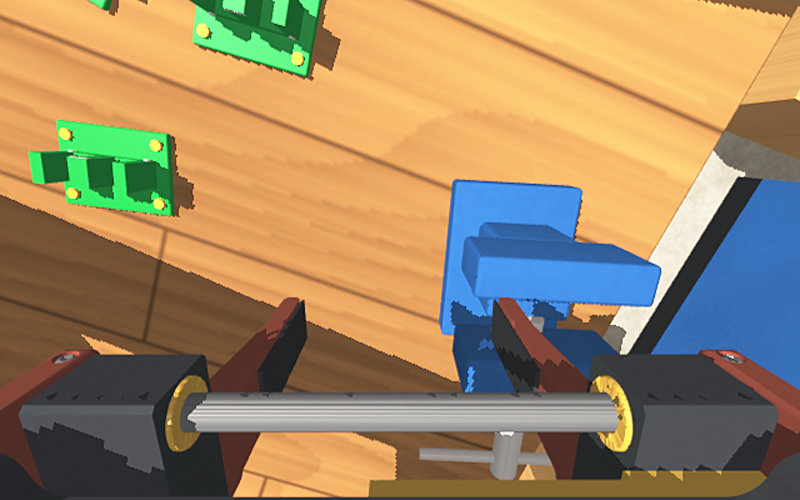

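Scene view (800-px picture): the grey magnet with the bright tin is at (286,285). Look-alikes are the green E-frames at (226,260), (288,253), (266,213). Drawer slots are at (423,270), (462,268), (493,265). Next I'll crop these closely.

```bash
python3 - <<'E'
from h import *
import pickle
D=pickle.load(open('D0.pkl','rb'))
def crop(n,x0,y0,x1,y1):
    im=D[n][1]['img'][y0:y1,x0:x1]; return cv2.resize(im,(390,int(390*(y1-y0)/(x1-x0))),interpolation=cv2.INTER_CUBIC)
A=crop('scene',190,190,290,260);B=crop('scene',310,180,420,250);C=crop('side',250,200,350,290);Dd=crop('side',280,140,400,210)
def row(a,b):
    h=max(a.shape[0],b.shape[0]);f=lambda i:cv2.copyMakeBorder(i,0,h-i.shape[0],0,5,cv2.BORDER_CONSTANT);return np.hstack([f(a),f(b)])
save('crops0.png',np.vstack([row(A,B),row(C,Dd)])[:600])
for n in ['scene','side']:
    d=D[n][1];W=pts(d)
    for (u,v) in ([(229,215),(229,220),(280,225),(370,212),(338,216),(394,212)] if n=='scene' else [(328,160),(328,150),(294,237),(318,185)]):
        print(n,u,v,np.round(W[v,u],1))
E
```

```text
scene 229 215 [ 402.8 -239.7    1.8]
scene 229 220 [ 508.2 -225.8   77.2]
scene 280 225 [558.9 -71.3  83.9]
scene 370 212 [490.1 221.1  36.1]
scene 338 216 [472.6 118.9  15.2]
scene 394 212 [472.9 307.3   9. ]
side 328 160 [ 490.8 -200.2   70.6]
side 328 150 [ 507.1 -269.2   71.9]
side 294 237 [499.1 229.6  53.7]
side 318 185 [496.  -63.8  46.3]
```

View pics/crops0.png

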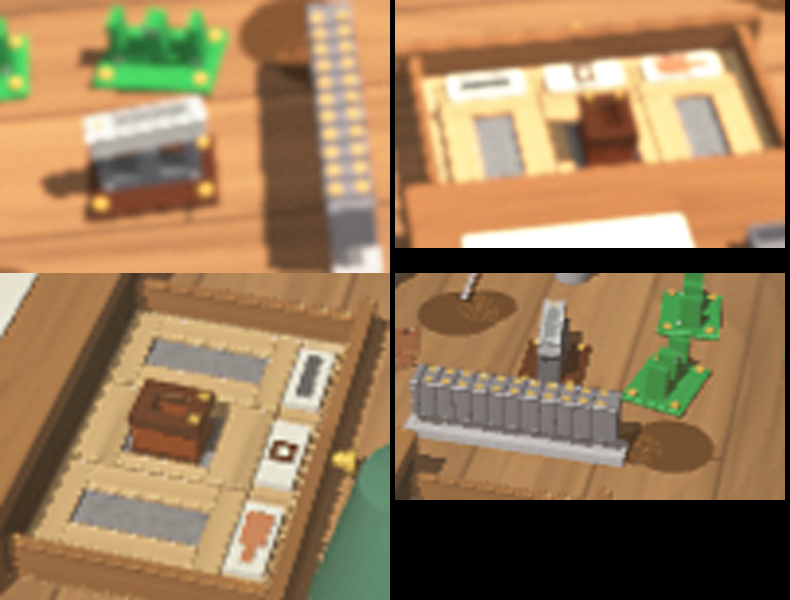

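```bash
cat >> h.py <<'E'
def pose():
    o=ctrl.get_obs();return o,np.array(o['ee_pos']),R.from_rotvec(o['orientation']).as_matrix()
def need(target,jaw_deg):
    """print dp,turn to reach TCP target, with tool y down and tool x at yaw jaw_deg (mod 180, nearest)"""
    o,p,Rm=pose()
    best=None
    for k in (0,180):
        a=np.radians(jaw_deg+k);x=np.array([np.cos(a),np.sin(a),0]);y=np.array([0,0,-1.]);z=np.cross(x,y)
        rv=R.from_matrix(np.stack([x,y,z],1)@Rm.T).as_rotvec()
        if best is None or np.linalg.norm(rv)<np.linalg.norm(best): best=rv
    print('t',round(o['t'],2),'p',np.round(p,1),'jaw',np.round(np.degrees(np.arctan2(Rm[1,0],Rm[0,0])),2),'tilt y',np.round(Rm[:,1],4),'q6',np.round(o['qpos'][5],2),'w',np.round(o['width'],1),'F',np.round(o['ft_force'],2))
    print('dp',np.round((np.array(target)-p)/80,3),'turn',np.round(best/np.pi,4))
E
python3 - <<'E'
from h import *
need([508,-230,250],0)
o,p,Rm=pose();print(Rm.round(3))
need([508,-230,250],90)
E
```

```text
t 0.15 p [ 217.6 -585.5  222.1] jaw -69.61 tilt y [-4.0e-04  1.1e-03 -1.0e+00] q6 -0.02 w 87.8 F [ 0.09 -0.14  0.05]
dp [3.63  4.443 0.349] turn [-2.000e-04 -3.000e-04  3.867e-01]
[[ 0.348 -0.     0.937]
 [-0.937  0.001  0.348]
 [-0.001 -1.     0.   ]]
t 0.15 p [ 217.6 -585.5  222.1] jaw -69.61 tilt y [-4.0e-04  1.1e-03 -1.0e+00] q6 -0.02 w 87.8 F [ 0.09 -0.14  0.05]
dp [3.63  4.443 0.349] turn [-4.000e-04 -1.000e-04 -1.133e-01]
```

jog_arm:
  steps:
    - {"turn": [0,0,0.077],"dp": [0.73,0.89,0.1],"claw": 1}
    - {"turn": [0,0,0.077],"dp": [0.73,0.89,0.1],"claw": 1}
    - {"turn": [0,0,0.077],"dp": [0.73,0.89,0.1],"claw": 0.7}
    - {"turn": [0,0,0.077],"dp": [0.73,0.89,0.1],"claw": 0.7}

```text
t: 0.48
ee_pos: [277.4, -512.3, 230.2]
orientation: [-1.434, 0.758, -0.756]
ft_force: [-0.5, -0.2, -0.4]
width: 77.8
```

jog_arm:
  steps:
    - {"turn": [0,0,0.077],"dp": [0.73,0.89,0.1],"claw": 0.7}
    - {"turn": [0,0,0.077],"dp": [0.73,0.89,0.1],"claw": 0.7}
    - {"turn": [0,0,0.077],"dp": [0.73,0.89,0.1],"claw": 0.7}
    - {"turn": [0,0,0.077],"dp": [0.73,0.89,0.1],"claw": 0.7}

```text
t: 0.82
ee_pos: [336.9, -440.4, 238.5]
orientation: [-1.494, 0.571, -0.569]
ft_force: [-0.5, -0.5, -0.3]
width: 61.6
```

jog_arm:
  steps:
    - {"turn": [0,0,0.077],"dp": [0.73,0.89,0.1],"claw": 0.7}
    - {"turn": [0,0,0.077],"dp": [0.73,0.89,0.1],"claw": 0.7}
    - {"turn": [0,0,0.077],"dp": [0.73,0.89,0.1],"claw": 0.7}
    - {"turn": [0,0,0.077],"dp": [0.73,0.89,0.1],"claw": 0.7}

```text
t: 1.15
ee_pos: [396.1, -369.2, 246.6]
orientation: [-1.537, 0.383, -0.382]
ft_force: [-0.6, 0.3, 0.5]
width: 61.2
```

jog_arm:
  steps:
    - {"turn": [0,0,0.077],"dp": [0.73,0.89,0.1],"claw": 0.7}
    - {"turn": [0,0,0.077],"dp": [0.73,0.89,0.1],"claw": 0.7}
    - {"turn": [0,0,0.077],"dp": [0.73,0.89,0.1],"claw": 0.7}
    - {"turn": [0,0,0.077],"dp": [0.73,0.89,0.1],"claw": 0.7}

```text
t: 1.48
ee_pos: [455.2, -298.4, 254.7]
orientation: [-1.563, 0.194, -0.194]
ft_force: [0.2, 0.0, -0.1]
width: 61.8
```

jog_arm:
  steps:
    - {"turn": [0,0,0.077],"dp": [0.73,0.89,0],"claw": 0.7}
    - {"turn": [0,0,0.077],"dp": [0.73,0.89,0],"claw": 0.7}
    - {"turn": [0,0,0.077],"dp": [0.73,0.89,0],"claw": 0.7}
    - {"turn": [0,0,0.077],"dp": [0.73,0.89,0],"claw": 0.7}
    - {"turn": [0,0,0.077],"dp": [0.73,0.89,0],"claw": 0.7}

```text
t: 1.9
ee_pos: [512.7, -228.9, 254.2]
orientation: [-1.572, 0.008, -0.006]
ft_force: [0.1, -1.1, -0.2]
width: 61.3
```

```bash
python3 - <<'E'
from h import *
import pickle
need([508,-230,250],0)
o=ctrl.get_obs();d=ctrl.get_image('wrist');pickle.dump((o,d),open('w1.pkl','wb'));save('wrist1.png',d['img'],1.25)
E
```

```text
t 1.9 p [ 512.7 -228.9  254.2] jaw -0.5 tilt y [-0.0014 -0.0016 -1.    ] q6 -0.43 w 61.3 F [ 0.14 -1.14 -0.17]
dp [-0.059 -0.014 -0.052] turn [ 0.0005 -0.0004  0.0028]
```

View pics/wrist1.png

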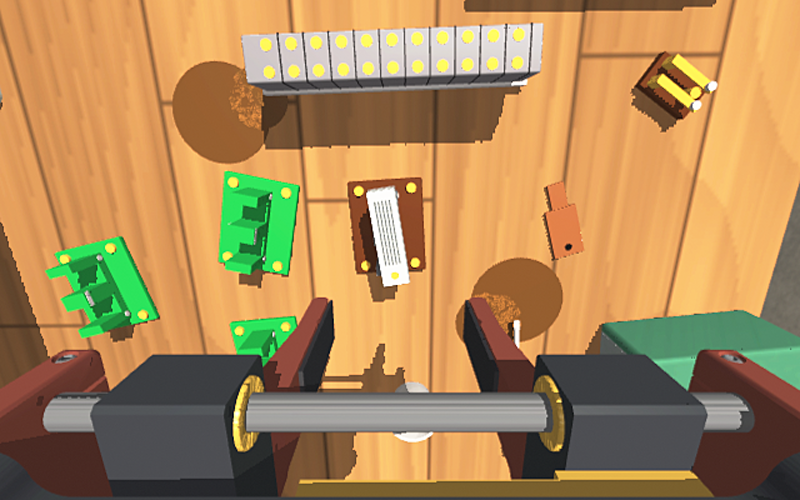

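The wrist picture shows the bright tin at (388,235) on the grey frame with the brown base at (387,228). Green frames are at (260,222), (103,285) and (263,335), and the rail is at (393,55). I'm measuring the tin and magnet now.

```bash
cat >> h.py <<'E'
def rect_at(d,o,mask,zp):
    """biggest blob of mask -> its pixels cast on plane zp -> minAreaRect (centre, long size, short size, long-axis deg)"""
    n,l,s,_=cv2.connectedComponentsWithStats(mask.astype(np.uint8))
    i=1+np.argmax(s[1:,4]);c,_=cv2.findContours((l==i).astype(np.uint8),cv2.RETR_EXTERNAL,cv2.CHAIN_APPROX_NONE)
    c=max(c,key=len)[:,0,:]
    w=np.array([ray(d,u,v,zp,o)[:2] for u,v in c],np.float32)
    (cx,cy),(a,b),t=cv2.minAreaRect(w)
    if a<b:a,b,t=b,a,t+90
    return np.round([cx,cy,a,b,(t+90)%180-90],2),c.min(0),c.max(0)
E
python3 - <<'E'
from h import *
import pickle
o,d=pickle.load(open('w1.pkl','rb'));W=pts(d,o);im=d['img'].astype(int)
box=np.zeros((400,640),bool);box[125:245,270:350]=1
z=W[...,2]
m=box&(z>66)&(z<85);print('tin z',np.nanmedian(z[m]),rect_at(d,o,m,74))
t=box&(im.min(-1)>150);print('white',rect_at(d,o,t,74))
hsv=cv2.cvtColor(d['img'],cv2.COLOR_RGB2HSV)
b=box&(hsv[...,2]<150)&(hsv[...,1]>100)&(hsv[...,0]<12)
bb=box&(z>4)&(z<90);
print('base z', np.nanmedian(z[b]),rect_at(d,o,b,8))
print('all', rect_at(d,o,bb,8))
# screws on base
yl=box&(hsv[...,0]>20)&(hsv[...,0]<35)&(hsv[...,1]>120)&(hsv[...,2]>150)
n,l,s,c=cv2.connectedComponentsWithStats(yl.astype(np.uint8))
for i in range(1,n):
    if s[i,4]>15: print(c[i].round(1),s[i,4],ray(d,*c[i],10,o).round(1), W[int(c[i][1]),int(c[i][0])].round(1))
# rail
r=np.zeros_like(box);r[10:75,190:440]=1
m=r&(z>55)&(z<95);print('rail',np.nanmax(z[m]),np.nanmedian(z[m]),rect_at(d,o,m,80))
E
```

```text
tin z 73.71398050842828 (array([ 502.06, -237.04,   92.34,   26.09,  -81.21]), array([293, 150], dtype=int32), array([327, 229], dtype=int32))
white (array([ 503.3 , -235.9 ,   93.78,   28.19,  -81.41]), array([293, 149], dtype=int32), array([327, 228], dtype=int32))
base z 7.657281403666133 (array([ 499.34, -240.19,  103.54,   78.85,  -86.91]), array([278, 142], dtype=int32), array([339, 218], dtype=int32))
all (array([ 499.69, -249.22,  121.71,   79.51,  -86.91]), array([278, 142], dtype=int32), array([340, 229], dtype=int32))
[328.4 149.7] 47 [ 525.  -196.8   10. ] [ 524.4 -195.9   10.1]
[286.5 152.3] 46 [ 469.1 -199.8   10. ] [ 468.6 -199.2   11. ]
[331.6 209.8] 37 [ 529.5 -280.9   10. ] [ 528.6 -279.7    9.9]
[291.2 212.4] 25 [ 472.3 -284.2   10. ] [ 472.1 -283.6   10.1]
[315.5 220. ] 26 [ 506.6 -295.9   10. ] [ 507.  -273.2   73.1]
rail 82.98961309304411 79.5032802596599 (array([507.97, -84.7 , 238.19,  39.79,   1.41]), array([193,  18], dtype=int32), array([434,  70], dtype=int32))
```

jog_arm:
  steps:
    - {"turn": [0.0005,-0.0004,0.052],"dp": [-0.134,-0.1,-0.5],"claw": 0.6}
    - {"turn": [0.0005,-0.0004,0.052],"dp": [-0.134,-0.1,-1],"claw": 0.6}
    - {"turn": [0.0005,-0.0004,0.052],"dp": [-0.134,-0.1,-1],"claw": 0.6}
    - {"turn": [0.0005,-0.0004,0.052],"dp": [-0.134,-0.1,-1],"claw": 0.6}

```text
t: 2.28
ee_pos: [499.4, -238.0, 173.0]
orientation: [-1.565, -0.114, 0.121]
ft_force: [0.4, -0.3, 0.9]
width: 52.9
```

jog_arm:
  steps:
    - {"turn": [0,0,0],"dp": [0,0,-0.5],"claw": 0.6}
    - {"turn": [0,0,0],"dp": [0,0,-0.8],"claw": 0.6}
    - {"turn": [0,0,0],"dp": [0,0,-0.8],"claw": 0.6}
    - {"turn": [0,0,0],"dp": [0,0,-0.8],"claw": 0.6}

```text
t: 2.62
ee_pos: [499.9, -238.8, 110.4]
orientation: [-1.566, -0.113, 0.119]
ft_force: [0.3, -0.5, 0.3]
width: 53.0
```

```bash
python3 - <<'E'
from h import *
import pickle
need([502.3,-237,61.5],8.8)
o=ctrl.get_obs();d=ctrl.get_image('wrist');pickle.dump((o,d),open('w2.pkl','wb'));save('wrist2.png',d['img'],1.25)
E
```

```text
t 2.62 p [ 499.9 -238.8  110.4] jaw 8.44 tilt y [-0.0041  0.0018 -1.    ] q6 -0.61 w 53.0 F [ 0.32 -0.51  0.35]
dp [ 0.03   0.023 -0.612] turn [-0.0006 -0.0013  0.002 ]
```

View pics/wrist2.png

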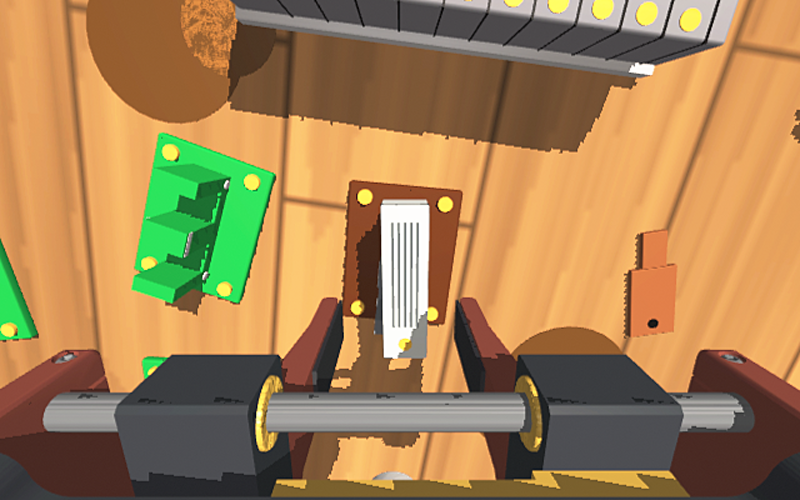

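The tin at (404,280) is squarely between the open fingers (320 and 480). Now I'll descend and grip.

jog_arm:
  steps:
    - {"turn": [-0.0006,-0.0013,0.002],"dp": [0.03,0.023,-0.3],"claw": 0.6}
    - {"turn": [-0.0006,-0.0013,0.002],"dp": [0.03,0.023,-0.5],"claw": 0.6}
    - {"turn": [-0.0006,-0.0013,0.002],"dp": [0.03,0.023,-0.61],"claw": 0.6}
    - {"turn": [-0.0006,-0.0013,0.002],"dp": [0.03,0.023,-0.61],"claw": 0.6}
    - {"turn": [-0.0006,-0.0013,0.002],"dp": [0.03,0.023,-0.61],"claw": 0.6}
    - {"turn": [-0.0006,-0.0013,0.002],"dp": [0.03,0.023,-0.61],"claw": 0.2}
    - {"turn": [-0.0006,-0.0013,0.002],"dp": [0.03,0.023,-0.61],"claw": 0.2}
    - {"turn": [-0.0006,-0.0013,0.002],"dp": [0.03,0.023,-0.61],"claw": 0.1}
    - {"turn": [-0.0006,-0.0013,0.002],"dp": [0.03,0.023,-0.61],"claw": 0.1}
    - {"turn": [-0.0006,-0.0013,0.002],"dp": [0.03,0.023,-0.61],"claw": 0.1}
    - {"turn": [-0.0006,-0.0013,0.002],"dp": [0.03,0.023,-0.61],"claw": 0.1}

```text
t: 3.58
ee_pos: [503.4, -237.4, 63.0]
orientation: [-1.569, -0.123, 0.119]
ft_force: [-0.1, -0.5, 5.8]
width: 25.4
```

```bash
python3 - <<'E'
from h import *
need([502.3,-237,61.5],8.8)
E
```

```text
t 3.58 p [ 503.4 -237.4   63. ] jaw 8.83 tilt y [ 0.0025 -0.0014 -1.    ] q6 -0.62 w 25.4 F [-0.1  -0.46  5.8 ]
dp [-0.013  0.005 -0.019] turn [ 0.0004  0.0008 -0.0002]
```

jog_arm:
  steps:
    - {"turn": [0,0,0],"dp": [0,0,0.15],"claw": 0.1}
    - {"turn": [0,0,0],"dp": [0,0,0.5],"claw": 0.1}
    - {"turn": [0,0,0],"dp": [0,0,0.85],"claw": 0.1}
    - {"turn": [0,0,0],"dp": [0,0,1],"claw": 0.1}
    - {"turn": [0,0,0],"dp": [0,0,1],"claw": 0.1}

```text
t: 4.0
ee_pos: [505.2, -238.3, 146.2]
orientation: [-1.572, -0.127, 0.115]
ft_force: [-0.3, -1.1, -1.1]
width: 25.6
```

jog_arm:
  steps:
    - {"turn": [0,0,0.03],"dp": [0,0.3,0.4],"claw": 0.1}
    - {"turn": [0,0,0.06],"dp": [-0.08,0.65,0.5],"claw": 0.1}
    - {"turn": [0,0,0.09],"dp": [-0.08,1,0.5],"claw": 0.1}
    - {"turn": [0,0,0.09],"dp": [-0.08,1,0.5],"claw": 0.1}

```text
t: 4.33
ee_pos: [497.5, -154.8, 185.6]
orientation: [-1.544, -0.353, 0.342]
ft_force: [-1.5, 0.7, -1.0]
width: 25.6
```

jog_arm:
  steps:
    - {"turn": [0,0,0.03],"dp": [-0.08,0.35,0.25],"claw": 0.1}
    - {"turn": [0,0,0.06],"dp": [-0.08,0.7,0.25],"claw": 0.1}
    - {"turn": [0,0,0.09],"dp": [-0.08,1,0.25],"claw": 0.1}
    - {"turn": [0,0,0.09],"dp": [-0.08,1,0.25],"claw": 0.1}

```text
t: 4.67
ee_pos: [490.2, -72.1, 204.5]
orientation: [-1.493, -0.577, 0.568]
ft_force: [-0.5, -0.7, -0.9]
width: 25.9
```

jog_arm:
  steps:
    - {"turn": [0,0,0.03],"dp": [-0.08,0.35,0.25],"claw": 0.1}
    - {"turn": [0,0,0.06],"dp": [-0.08,0.7,0.25],"claw": 0.1}
    - {"turn": [0,0,0.09],"dp": [-0.08,1,0.25],"claw": 0.1}
    - {"turn": [0,0,0.09],"dp": [-0.08,1,0.25],"claw": 0.1}

```text
t: 5.0
ee_pos: [483.4, 9.9, 223.7]
orientation: [-1.418, -0.797, 0.789]
ft_force: [-0.1, -0.2, -1.2]
width: 26.0
```

jog_arm:
  steps:
    - {"turn": [0,0,0.03],"dp": [-0.08,0.35,0.25],"claw": 0.1}
    - {"turn": [0,0,0.06],"dp": [-0.08,0.7,0.25],"claw": 0.1}
    - {"turn": [0,0,0.09],"dp": [-0.08,1,0.25],"claw": 0.1}
    - {"turn": [0,0,0.09],"dp": [-0.08,1,0.25],"claw": 0.1}

```text
t: 5.33
ee_pos: [477.2, 91.6, 243.1]
orientation: [-1.319, -1.013, 1.007]
ft_force: [0.9, -0.3, -0.1]
width: 25.5
```

jog_arm:
  steps:
    - {"turn": [0,0,0.03],"dp": [-0.08,0.35,0.25],"claw": 0.1}
    - {"turn": [0,0,0.06],"dp": [-0.08,0.7,0.25],"claw": 0.1}
    - {"turn": [0,0,0.09],"dp": [-0.08,1,0.25],"claw": 0.1}
    - {"turn": [0,0,0.09],"dp": [-0.08,1,0.25],"claw": 0.1}
    - {"turn": [0,0,0.09],"dp": [-0.08,1,0.25],"claw": 0.1}

```text
t: 5.75
ee_pos: [470.9, 170.8, 262.1]
orientation: [-1.198, -1.219, 1.217]
ft_force: [-0.2, -0.2, -1.1]
width: 25.6
```

```bash
python3 - <<'E'
from h import *
import pickle
need([470,115,200],90)
o=ctrl.get_obs();d=ctrl.get_image('wrist');pickle.dump((o,d),open('w3.pkl','wb'));save('wrist3.png',d['img'],1.25)
E
```

```text
t 5.75 p [470.9 170.8 262.1] jaw 90.77 tilt y [-0.0025  0.0046 -1.    ] q6 -1.27 w 25.6 F [-0.22 -0.21 -1.14]
dp [-0.011 -0.698 -0.776] turn [-0.0015 -0.0008 -0.0043]
```

View pics/wrist3.png

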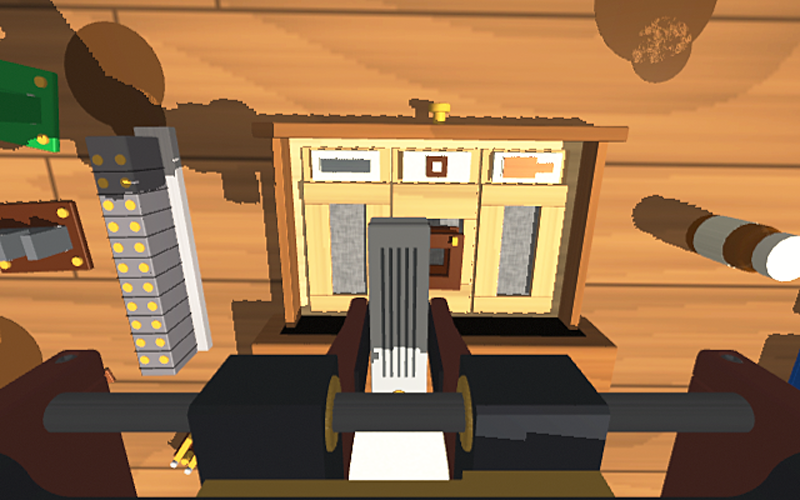

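This shows the labels from left to right: dark bar (345,165), brown square (436,167), copper T (525,167). The gauge slot is therefore the left recess at (348,250), and the bobbin is at (447,255). I'm measuring these, plus the tin in hand.

```bash
python3 - <<'E'
from h import *
import pickle
o,d=pickle.load(open('w3.pkl','rb'));W=pts(d,o);z=W[...,2]
hsv=cv2.cvtColor(d['img'],cv2.COLOR_RGB2HSV)
def box(u0,v0,u1,v1):
    b=np.zeros(z.shape,bool);b[v0:v1,u0:u1]=1;return b
g=(hsv[...,1]<40)
for n,bx in [('gauge slot',box(255,155,300,245)),('arm slot',box(390,155,440,245))]:
    m=bx&g;print(n,np.nanmedian(z[m]),rect_at(d,o,m,12))
# label cards
for n,bx in [('c1',box(248,115,306,147)),('c2',box(318,115,380,147)),('c3',box(390,115,455,147))]:
    m=bx&(hsv[...,1]<40)&(hsv[...,2]>200);print(n,np.nanmedian(z[m]),rect_at(d,o,m,np.nanmedian(z[m])))
# tin in hand
m=box(285,165,350,320)&(z>180)&(hsv[...,1]<40);print('tin',np.nanmedian(z[m]),rect_at(d,o,m,o['ee_pos'][2]+11))
# tin bottom/top heights
dz=d['range_z'];print('tin top pt',W[230,318],W[200,318],W[185,318])
# bobbin
m=box(335,170,375,235)&(z>40)&(z<70);print('bob',np.nanmedian(z[m]),rect_at(d,o,m,54))
# bay sides
save('w3c.png',d['img'][100:270,190:510],2.4)
E
```

```text
gauge slot 12.35000332802224 (array([5.0741e+02, 1.1437e+02, 1.0433e+02, 3.8800e+01, 8.0000e-02]), array([264, 163], dtype=int32), array([292, 234], dtype=int32))
arm slot 12.034082661080845 (array([5.0723e+02, 3.0578e+02, 1.0343e+02, 3.7010e+01, 1.3000e-01]), array([398, 165], dtype=int32), array([430, 235], dtype=int32))
c1 18.5995685079767 (array([414.07, 114.48,  70.18,  30.23,  89.33]), array([249, 120], dtype=int32), array([303, 144], dtype=int32))
c2 18.571970639317726 (array([413.64, 209.51,  69.84,  30.02,  89.45]), array([322, 121], dtype=int32), array([376, 145], dtype=int32))
c3 18.38238449920189 (array([413.36, 304.33,  70.23,  29.36, -89.3 ]), array([394, 122], dtype=int32), array([449, 145], dtype=int32))
tin 272.7695578111439 (array([462.84, 168.75,  86.3 ,  37.6 ,   0.56]), array([285, 174], dtype=int32), array([349, 319], dtype=int32))
tin top pt [450.0788887  169.08510523 272.88118399] [433.80136633 168.89323935 271.4949567 ] [425.37560753 168.79045475 273.17017321]
bob 53.36281302010116 (array([5.0729e+02, 2.1963e+02, 6.1980e+01, 3.4190e+01, 3.6000e-01]), array([343, 186], dtype=int32), array([371, 232], dtype=int32))
```

View pics/w3c.png

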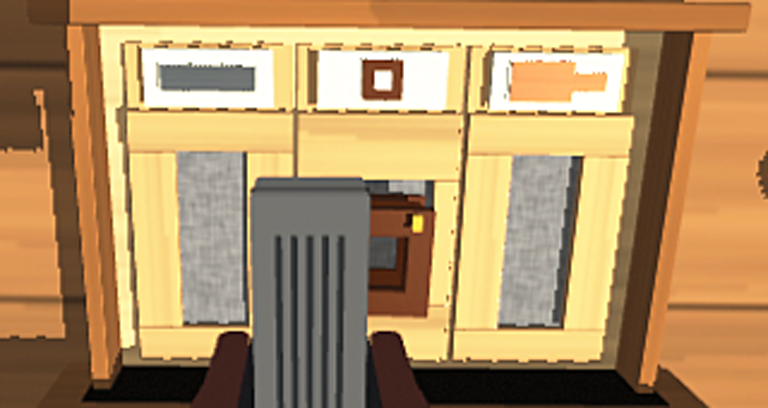

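jog_arm:
  steps:
    - {"turn": [-0.0015,-0.0008,-0.003],"dp": [0.24,-0.34,-0.1],"claw": 0.1}
    - {"turn": [-0.0015,-0.0008,-0.003],"dp": [0.48,-0.68,-0.4],"claw": 0.1}
    - {"turn": [-0.0015,-0.0008,-0.003],"dp": [0.48,-0.68,-0.8],"claw": 0.1}
    - {"turn": [-0.0015,-0.0008,-0.003],"dp": [0.48,-0.68,-1],"claw": 0.1}
    - {"turn": [-0.0015,-0.0008,-0.003],"dp": [0.48,-0.68,-1],"claw": 0.1}

```text
t: 6.22
ee_pos: [506.6, 112.8, 178.1]
orientation: [-1.206, -1.201, 1.213]
ft_force: [-1.0, 0.2, -2.1]
width: 25.8
```

jog_arm:
  steps:
    - {"turn": [0,0,0],"dp": [0,0,-0.4],"claw": 0.1}
    - {"turn": [0,0,0],"dp": [0,0,-0.8],"claw": 0.1}
    - {"turn": [0,0,0],"dp": [0,0,-1],"claw": 0.1}
    - {"turn": [0,0,0],"dp": [0,0,-1],"claw": 0.1}

```text
t: 6.55
ee_pos: [504.6, 111.4, 95.7]
orientation: [-1.204, -1.194, 1.214]
ft_force: [-0.3, -1.1, -0.7]
width: 25.9
```

```bash
python3 - <<'E'
from h import *
import pickle
need([509.3,116.3,40],90.2)
o=ctrl.get_obs();d=ctrl.get_image('wrist');pickle.dump((o,d),open('w4.pkl','wb'));save('wrist4.png',d['img'],1.25)
E
```

```text
t 6.55 p [504.6 111.4  95.7] jaw 89.72 tilt y [-0.0134 -0.0035 -0.9999] q6 -1.37 w 25.9 F [-0.31 -1.1  -0.67]
dp [ 0.059  0.062 -0.696] turn [ 0.0011 -0.0042  0.0027]
```

View pics/wrist4.png

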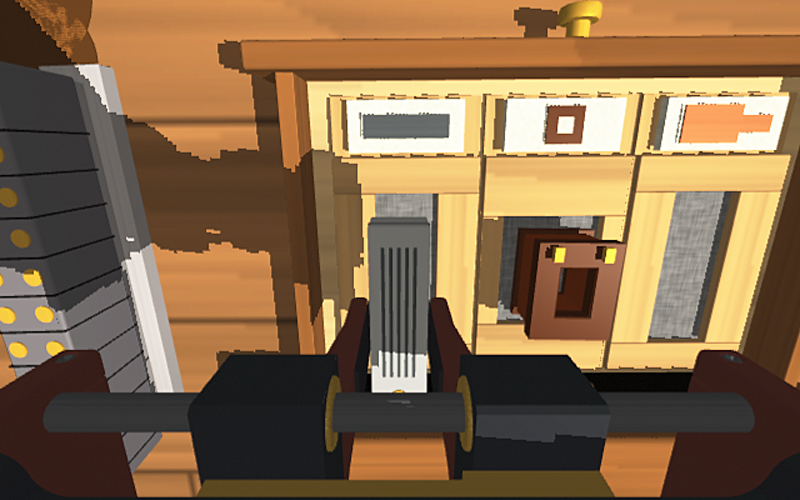

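jog_arm:
  steps:
    - {"turn": [0.001,-0.004,0.0027],"dp": [0.059,0.062,-0.2],"claw": 0.1}
    - {"turn": [0.001,-0.004,0.0027],"dp": [0.059,0.062,-0.5],"claw": 0.1}
    - {"turn": [0.001,-0.004,0.0027],"dp": [0.059,0.062,-0.65],"claw": 0.1}
    - {"turn": [0.001,-0.004,0.0027],"dp": [0.059,0.062,-0.65],"claw": 0.1}
    - {"turn": [0.001,-0.004,0.0027],"dp": [0.059,0.062,-0.65],"claw": 0.1}

```text
t: 7.02
ee_pos: [511.0, 116.6, 46.3]
orientation: [-1.209, -1.213, 1.211]
ft_force: [0.0, 0.3, -1.2]
width: 26.0
```

```bash
python3 - <<'E'
from h import *
import pickle
need([509.3,116.3,23.5],90.2)
o,d=pickle.load(open('w4.pkl','rb'));W=pts(d,o);z=W[...,2]
hsv=cv2.cvtColor(d['img'],cv2.COLOR_RGB2HSV)
def box(u0,v0,u1,v1):
    b=np.zeros(z.shape,bool);b[v0:v1,u0:u1]=1;return b
for n,bx in [('c1',box(272,72,374,128)),('c2',box(390,72,508,128))]:
    m=bx&(hsv[...,1]<40)&(hsv[...,2]>150);print(n,np.nanmedian(z[m]),rect_at(d,o,m,19))
m=box(400,180,510,280)&(z>45)&(z<75);print('bob',np.nanmedian(z[m]),rect_at(d,o,m,54))
m=box(285,165,350,320)&(z>90)&(hsv[...,1]<40);print('tin',np.nanmedian(z[m]),W[185,318],W[230,318])
E
```

```text
t 7.02 p [511.  116.6  46.3] jaw 90.2 tilt y [ 1.9e-03  1.0e-04 -1.0e+00] q6 -1.37 w 26.0 F [ 0.01  0.31 -1.18]
dp [-0.021 -0.003 -0.285] turn [-0.      0.0006  0.    ]
c1 18.565265995776144 (array([414.06, 114.69,  69.72,  29.87, -89.68]), array([277,  80], dtype=int32), array([371, 122], dtype=int32))
c2 18.485965140155997 (array([413.97, 209.37,  69.75,  29.75, -89.76]), array([403,  78], dtype=int32), array([500, 121], dtype=int32))
bob 53.284579463935614 (array([506.99, 210.63,  61.84,  51.18,  -0.82]), array([419, 192], dtype=int32), array([500, 272], dtype=int32))
tin 106.52535512042958 [459.34187148 110.23001332 106.64745551] [484.10399628 110.06684377 106.19858106]
```

jog_arm:
  steps:
    - {"turn": [0,0,0],"dp": [-0.02,0,-0.1],"claw": 0.1}
    - {"turn": [0,0,0],"dp": [-0.02,0,-0.18],"claw": 0.1}
    - {"turn": [0,0,0],"dp": [-0.02,0,-0.24],"claw": 0.1}
    - {"turn": [0,0,0],"dp": [-0.02,0,-0.27],"claw": 0.1}
    - {"turn": [0,0,0],"dp": [-0.02,0,-0.28],"claw": 0.1}
    - {"turn": [0,0,0],"dp": [-0.02,0,-0.28],"claw": 0.1}

```text
t: 7.52
ee_pos: [509.2, 116.6, 23.7]
orientation: [-1.209, -1.213, 1.211]
ft_force: [-0.1, -0.2, -0.8]
width: 25.8
```

```bash
python3 - <<'E'
from h import *
import pickle
need([509.3,116.3,23.5],90.2)
o=ctrl.get_obs();d=ctrl.get_image('wrist');pickle.dump((o,d),open('w5.pkl','wb'));save('wrist5.png',d['img'],1.25)
W=pts(d,o)
for v in (185,200,215,230): print(W[v,318].round(1))
d=ctrl.get_image('side');save('side5.png',d['img'][190:300,230:370],5)
E
```

```text
t 7.52 p [509.2 116.6  23.7] jaw 90.19 tilt y [ 0.0015  0.     -1.    ] q6 -1.37 w 25.8 F [-0.09 -0.17 -0.79]
dp [ 0.001 -0.004 -0.002] turn [-0.      0.0005  0.    ]
[463.7 115.   34.4]
[471.4 115.1  35.4]
[479.8 115.1  34.7]
[487.9 115.1  35.7]
```

View pics/wrist5.png

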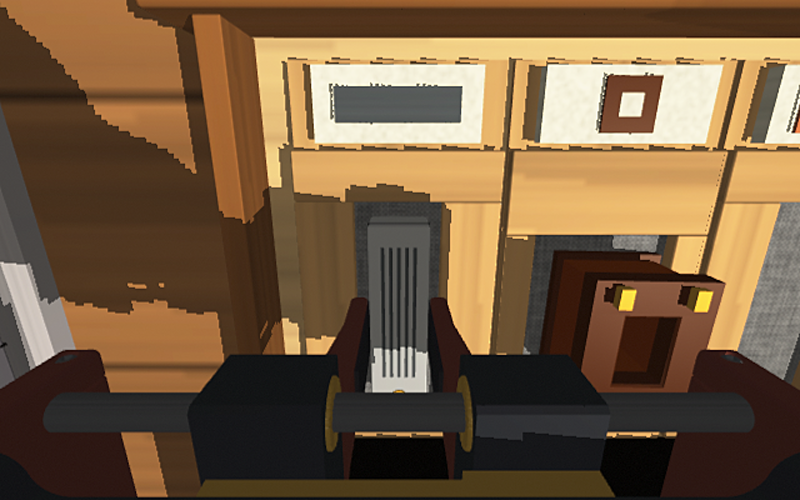

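View pics/side5.png

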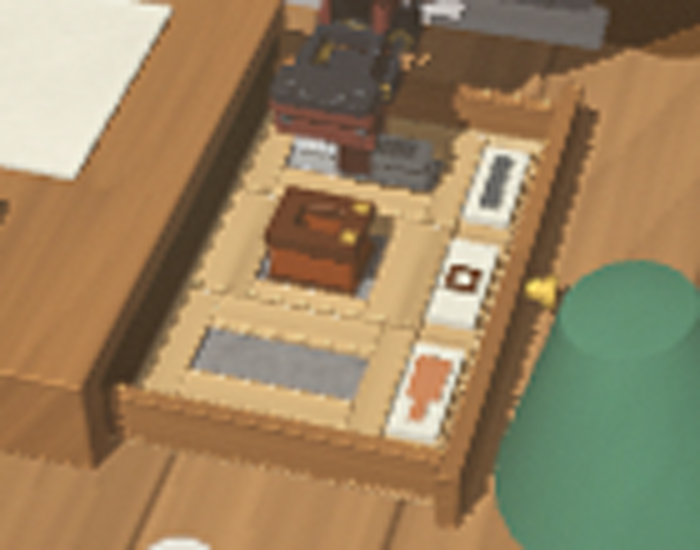

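The tin is inside the recess outline with margins on both sides, about 1 mm above the floor. I'll lower it to contact and release.

jog_arm:
  steps:
    - {"turn": [0,0,0],"dp": [0,0,-0.01],"claw": 0.1}
    - {"turn": [0,0,0],"dp": [0,0,-0.02],"claw": 0.1}
    - {"turn": [0,0,0],"dp": [0,0,-0.025],"claw": 0.1}
    - {"turn": [0,0,0],"dp": [0,0,-0.025],"claw": 0.1}

```text
t: 7.95
ee_pos: [509.7, 116.6, 23.0]
orientation: [-1.209, -1.214, 1.21]
ft_force: [-3.2, -1.4, 11.1]
width: 25.7
```

```bash
python3 - <<'E'
from h import *
need([509.3,116.3,23.5],90.2)
E
```

```text
t 7.95 p [509.7 116.6  23. ] jaw 90.19 tilt y [ 2.6e-03  3.0e-04 -1.0e+00] q6 -1.37 w 25.7 F [-3.23 -1.36 11.09]
dp [-0.005 -0.004  0.006] turn [-0.0001  0.0008  0.0001]
```

Contact is confirmed at 11 N up. Releasing gently, then rising.

jog_arm:
  steps:
    - {"turn": [0,0,0],"dp": [0,0,0.005],"claw": 0.35}
    - {"turn": [0,0,0],"dp": [0,0,0.005],"claw": 0.45}
    - {"turn": [0,0,0],"dp": [0,0,0.005],"claw": 0.45}
    - {"turn": [0,0,0],"dp": [0,0,0.005],"claw": 0.45}
    - {"turn": [0,0,0],"dp": [0,0,0.1],"claw": 0.45}
    - {"turn": [0,0,0],"dp": [0,0,0.5],"claw": 0.45}
    - {"turn": [0,0,0],"dp": [0,0,1],"claw": 0.45}
    - {"turn": [0,0,0],"dp": [0,0,1],"claw": 0.7}

```text
t: 8.62
ee_pos: [513.5, 117.4, 108.9]
orientation: [-1.215, -1.221, 1.205]
ft_force: [1.3, -0.7, 0.6]
width: 43.8
```

jog_arm:
  steps:
    - {"turn": [0,0,0],"dp": [0,0.5,0.5],"claw": 0.8}
    - {"turn": [0,0,0],"dp": [0,1,0.8],"claw": 0.8}
    - {"turn": [0,0,0],"dp": [0,1,1],"claw": 0.8}
    - {"turn": [0,0,0],"dp": [0,1,1],"claw": 0.8}
    - {"turn": [0,0,0],"dp": [0,1,1],"claw": 0.8}

```text
t: 9.03
ee_pos: [514.4, 198.7, 190.7]
orientation: [-1.215, -1.226, 1.203]
ft_force: [-0.1, 0.0, -0.4]
width: 69.7
```

```bash
python3 - <<'E'
from h import *
import pickle
need([507,211.5,100],90)
o=ctrl.get_obs();d=ctrl.get_image('wrist');pickle.dump((o,d),open('w6.pkl','wb'));save('wrist6.png',d['img'],1.25)
W=pts(d,o);z=W[...,2]
m=(z>48)&(z<70)&(abs(W[...,1]-211)<45)&(abs(W[...,0]-505)<60)
if m.sum()>50: print('bob',m.sum(),np.nanmedian(z[m]),rect_at(d,o,m,54))
m=(z>30)&(z<38)&(abs(W[...,1]-115)<35)&(abs(W[...,0]-505)<65)
if m.sum()>50: print('tin',m.sum(),np.nanmedian(z[m]),rect_at(d,o,m,34))
E
```

```text
t 9.03 p [514.4 198.7 190.7] jaw 90.31 tilt y [ 0.0153  0.0034 -0.9999] q6 -1.23 w 69.7 F [-0.09  0.02 -0.43]
dp [-0.092  0.16  -1.134] turn [-0.0011  0.0049 -0.0017]
bob 2225 53.452380741850675 (array([507.57, 212.5 ,  60.77,  47.91,  -1.3 ]), array([309, 157], dtype=int32), array([358, 216], dtype=int32))
tin 2050 33.683824614494284 (array([5.0745e+02, 1.1585e+02, 9.1330e+01, 2.6560e+01, 1.7000e-01]), array([227, 139], dtype=int32), array([257, 222], dtype=int32))
```

View pics/wrist6.png

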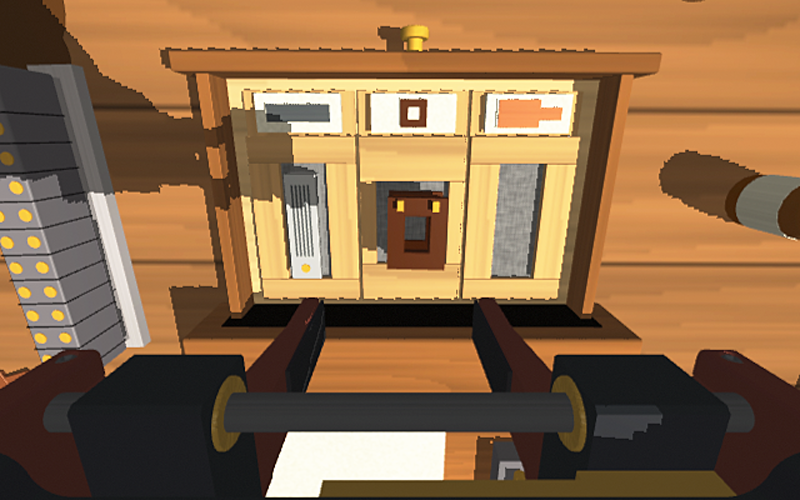

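The tin at (306,222) lies flat in its slot: 0.5 mm / 1.4 mm off centre, top at 33.7 mm. Now going for the bobbin at (417,235).

jog_arm:
  steps:
    - {"turn": [-0.001,0.005,-0.009],"dp": [-0.086,0.181,-0.4],"claw": 0.8}
    - {"turn": [-0.001,0.005,-0.009],"dp": [-0.086,0.181,-0.8],"claw": 0.8}
    - {"turn": [-0.001,0.005,-0.009],"dp": [-0.086,0.181,-1],"claw": 0.8}
    - {"turn": [-0.001,0.005,-0.009],"dp": [-0.086,0.181,-1],"claw": 0.8}
    - {"turn": [-0.001,0.005,-0.009],"dp": [-0.086,0.181,-1],"claw": 0.8}
    - {"turn": [-0.001,0.005,-0.009],"dp": [-0.086,0.181,-1],"claw": 0.8}

```text
t: 9.58
ee_pos: [506.5, 211.4, 109.2]
orientation: [-1.219, -1.188, 1.194]
ft_force: [-0.1, -0.9, -0.0]
width: 70.0
```

```bash
python3 - <<'E'
from h import *
import pickle
need([507.6,213.2,31],88.7)
o=ctrl.get_obs();d=ctrl.get_image('wrist');pickle.dump((o,d),open('w7.pkl','wb'));save('wrist7.png',d['img'],1.25)
W=pts(d,o);z=W[...,2]
m=(z>48)&(z<70)&(abs(W[...,1]-211)<45)&(abs(W[...,0]-505)<60)
if m.sum()>50: print('bob',m.sum(),np.nanmedian(z[m]),rect_at(d,o,m,54))
E
```

```text
t 9.58 p [506.5 211.4 109.2] jaw 88.59 tilt y [-0.004  -0.0013 -1.    ] q6 -1.17 w 70.0 F [-0.11 -0.9  -0.05]
dp [ 0.013  0.022 -0.978] turn [ 0.0004 -0.0013  0.0006]
bob 3825 53.48097409937304 (array([507.42, 212.52,  61.05,  47.91,  -1.22]), array([290, 186], dtype=int32), array([354, 261], dtype=int32))
```

View pics/wrist7.png

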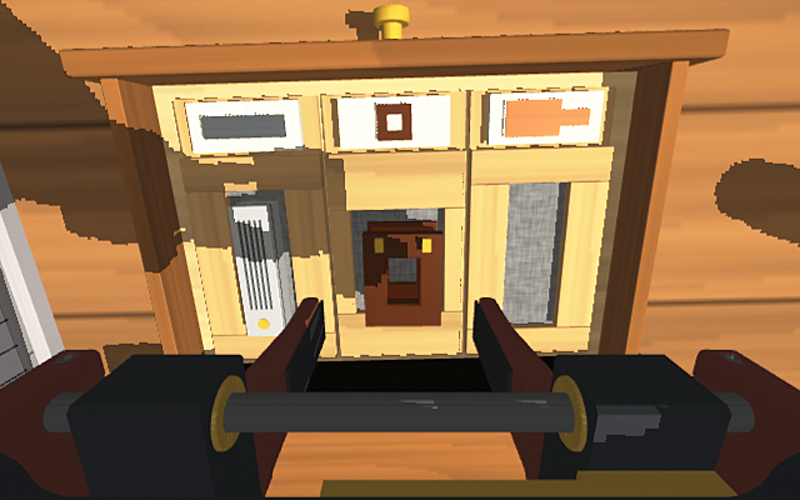

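jog_arm:
  steps:
    - {"turn": [0.0004,-0.0013,0.0006],"dp": [0.013,0.022,-0.3],"claw": 0.8}
    - {"turn": [0.0004,-0.0013,0.0006],"dp": [0.013,0.022,-0.6],"claw": 0.8}
    - {"turn": [0.0004,-0.0013,0.0006],"dp": [0.013,0.022,-0.85],"claw": 0.8}
    - {"turn": [0.0004,-0.0013,0.0006],"dp": [0.013,0.022,-0.95],"claw": 0.8}
    - {"turn": [0.0004,-0.0013,0.0006],"dp": [0.013,0.022,-0.97],"claw": 0.8}
    - {"turn": [0.0004,-0.0013,0.0006],"dp": [0.013,0.022,-0.97],"claw": 0.8}
    - {"turn": [0.0004,-0.0013,0.0006],"dp": [0.013,0.022,-0.97],"claw": 0.8}

```text
t: 10.22
ee_pos: [509.0, 213.8, 33.5]
orientation: [-1.221, -1.195, 1.19]
ft_force: [0.2, -0.4, 0.1]
width: 70.1
```

```bash
python3 - <<'E'
from h import *
need([507.6,213.2,31],88.7)
E
```

```text
t 10.22 p [509.  213.8  33.5] jaw 88.7 tilt y [ 0.0034  0.0012 -1.    ] q6 -1.17 w 70.1 F [ 0.24 -0.44  0.06]
dp [-0.018 -0.007 -0.031] turn [-0.0004  0.0011  0.    ]
```

jog_arm:
  steps:
    - {"turn": [-0.0004,0.0011,0],"dp": [-0.018,-0.007,-0.03],"claw": 0.8}
    - {"turn": [-0.0004,0.0011,0],"dp": [-0.018,-0.007,-0.03],"claw": 0.8}
    - {"turn": [-0.0004,0.0011,0],"dp": [-0.018,-0.007,-0.03],"claw": 0.6}
    - {"turn": [-0.0004,0.0011,0],"dp": [-0.018,-0.007,-0.03],"claw": 0.5}
    - {"turn": [-0.0004,0.0011,0],"dp": [-0.018,-0.007,-0.03],"claw": 0.3}
    - {"turn": [-0.0004,0.0011,0],"dp": [-0.018,-0.007,-0.03],"claw": 0.3}
    - {"turn": [-0.0004,0.0011,0],"dp": [-0.018,-0.007,-0.03],"claw": 0.3}
    - {"turn": [-0.0004,0.0011,0],"dp": [-0.018,-0.007,-0.03],"claw": 0.3}

```text
t: 10.88
ee_pos: [507.7, 213.3, 31.3]
orientation: [-1.22, -1.192, 1.192]
ft_force: [-0.5, 0.4, 2.6]
width: 48.0
```

```bash
python3 - <<'E'
from h import *
need([507.6,213.2,31],88.7)
E
```

```text
t 10.88 p [507.7 213.3  31.3] jaw 88.7 tilt y [ 1.e-04  1.e-04 -1.e+00] q6 -1.17 w 48.0 F [-0.49  0.4   2.6 ]
dp [-0.001 -0.001 -0.003] turn [-0.  0.  0.]
```

Gripped at 48.0 mm. Lifting, then carrying high across the rail.

jog_arm:
  steps:
    - {"turn": [0,0,0],"dp": [0,0,0.15],"claw": 0.3}
    - {"turn": [0,0,0],"dp": [0,0,0.5],"claw": 0.3}
    - {"turn": [0,0,0],"dp": [0,0,0.9],"claw": 0.3}
    - {"turn": [0,0,0],"dp": [0,0,1],"claw": 0.3}
    - {"turn": [0,0,0],"dp": [0,0,1],"claw": 0.3}

```text
t: 11.3
ee_pos: [509.4, 214.0, 114.2]
orientation: [-1.222, -1.197, 1.189]
ft_force: [-0.2, -0.8, -1.2]
width: 47.8
```

jog_arm:
  steps:
    - {"turn": [0,0,0],"dp": [0,0,0.4],"claw": 0.3}
    - {"turn": [0,0,0],"dp": [0,0,0.8],"claw": 0.3}
    - {"turn": [0,0,0],"dp": [0,0,1],"claw": 0.3}
    - {"turn": [0,0,0],"dp": [0,0,1],"claw": 0.3}

```text
t: 11.63
ee_pos: [511.0, 214.6, 196.7]
orientation: [-1.224, -1.201, 1.185]
ft_force: [-0.0, 0.6, -0.9]
width: 47.6
```

```bash
python3 - <<'E'
from h import *
import pickle
need([507.6,213.2,190],88.7)
o=ctrl.get_obs();d=ctrl.get_image('wrist');pickle.dump((o,d),open('w8.pkl','wb'));save('wrist8.png',d['img'],1.25)
E
```

```text
t 11.63 p [511.  214.6 196.7] jaw 88.7 tilt y [ 0.0097  0.0038 -0.9999] q6 -1.17 w 47.6 F [-0.04  0.65 -0.87]
dp [-0.042 -0.018 -0.083] turn [-0.0012  0.0031 -0.    ]
```

View pics/wrist8.png

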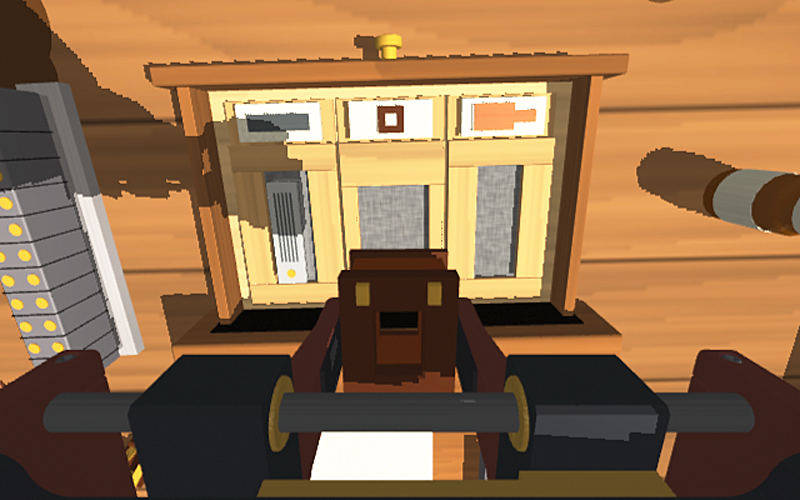

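The bobbin is held upright at (400,320) in the jaws, and the tin stays in its slot at (288,225). Next is the carry.

jog_arm:
  steps:
    - {"turn": [-0.0012,0.003,0.004],"dp": [0,-0.3,0],"claw": 0.3}
    - {"turn": [-0.0012,0.003,0.004],"dp": [0.1,-0.65,0],"claw": 0.3}
    - {"turn": [-0.0012,0.003,0.004],"dp": [0.1,-0.95,0],"claw": 0.3}
    - {"turn": [-0.0012,0.003,0.004],"dp": [0.1,-0.95,0],"claw": 0.3}

```text
t: 12.02
ee_pos: [516.2, 134.7, 191.8]
orientation: [-1.212, -1.193, 1.206]
ft_force: [0.2, 0.1, -0.3]
width: 47.7
```

jog_arm:
  steps:
    - {"turn": [0,0,0.004],"dp": [0,-0.3,0],"claw": 0.3}
    - {"turn": [0,0,0.004],"dp": [0.1,-0.65,0],"claw": 0.3}
    - {"turn": [0,0,0.004],"dp": [0.1,-0.95,0],"claw": 0.3}
    - {"turn": [0,0,0.004],"dp": [0.1,-0.95,0],"claw": 0.3}

```text
t: 12.35
ee_pos: [522.8, 56.0, 189.4]
orientation: [-1.205, -1.197, 1.216]
ft_force: [-0.1, 0.5, -1.1]
width: 47.6
```

jog_arm:
  steps:
    - {"turn": [0,0,0.004],"dp": [0,-0.3,0],"claw": 0.3}
    - {"turn": [0,0,0.004],"dp": [0.1,-0.65,0],"claw": 0.3}
    - {"turn": [0,0,0.004],"dp": [0.1,-0.95,0],"claw": 0.3}
    - {"turn": [0,0,0.004],"dp": [0.1,-0.95,0],"claw": 0.3}

```text
t: 12.68
ee_pos: [530.1, -22.1, 187.6]
orientation: [-1.199, -1.203, 1.225]
ft_force: [-0.1, 0.2, -1.2]
width: 47.6
```

jog_arm:
  steps:
    - {"turn": [0,0,0.004],"dp": [0,-0.3,0],"claw": 0.3}
    - {"turn": [0,0,0.004],"dp": [0.1,-0.65,0],"claw": 0.3}
    - {"turn": [0,0,0.004],"dp": [0.1,-0.95,0],"claw": 0.3}
    - {"turn": [0,0,0.004],"dp": [0.1,-0.95,0],"claw": 0.3}

```text
t: 13.02
ee_pos: [538.0, -99.8, 186.1]
orientation: [-1.193, -1.209, 1.234]
ft_force: [0.1, 0.1, -0.9]
width: 47.6
```

jog_arm:
  steps:
    - {"turn": [0,0,0.004],"dp": [0,-0.3,0],"claw": 0.3}
    - {"turn": [0,0,0.004],"dp": [0.1,-0.65,0],"claw": 0.3}
    - {"turn": [0,0,0.004],"dp": [0.1,-0.95,0],"claw": 0.3}
    - {"turn": [0,0,0.004],"dp": [0.1,-0.95,0],"claw": 0.3}

```text
t: 13.35
ee_pos: [546.1, -177.3, 184.9]
orientation: [-1.187, -1.216, 1.242]
ft_force: [-0.8, -0.3, -0.4]
width: 47.5
```

jog_arm:
  steps:
    - {"turn": [0,0,0.004],"dp": [0,-0.3,0],"claw": 0.3}
    - {"turn": [0,0,0.004],"dp": [0.1,-0.6,0],"claw": 0.3}
    - {"turn": [0,0,0.004],"dp": [0.1,-0.85,0],"claw": 0.3}
    - {"turn": [0,0,0.004],"dp": [0.1,-0.85,0],"claw": 0.3}
    - {"turn": [0,0,0.004],"dp": [0.1,-0.85,0],"claw": 0.3}

```text
t: 13.77
ee_pos: [553.7, -243.9, 183.6]
orientation: [-1.179, -1.224, 1.251]
ft_force: [-0.9, 0.5, -1.3]
width: 47.8
```

```bash
python3 - <<'E'
from h import *
import pickle
need([560,-240,190],93.1)
o=ctrl.get_obs();d=ctrl.get_image('wrist');pickle.dump((o,d),open('w9.pkl','wb'));save('wrist9.png',d['img'],1.25)
E
```

```text
t 13.77 p [ 553.7 -243.9  183.6] jaw 92.34 tilt y [-0.0181 -0.0043 -0.9998] q6 -2.03 w 47.8 F [-0.89  0.5  -1.26]
dp [0.079 0.049 0.08 ] turn [ 0.0014 -0.0057  0.0042]
```

View pics/wrist9.png

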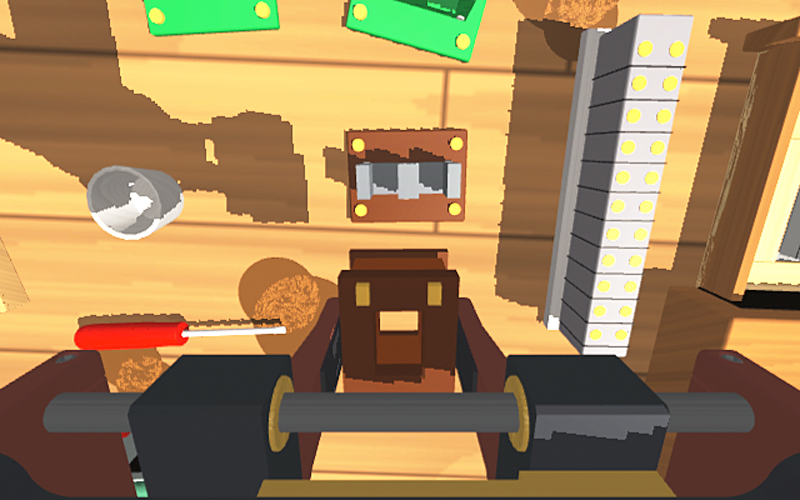

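The magnet with its three limbs at (407,180) is clear below and ahead of the held bobbin (400,320). I'm measuring both in this view.

```bash
cat > m.py <<'E'
from h import *
def meas(o,d):
    W=pts(d,o);z=W[...,2];hsv=cv2.cvtColor(d['img'],cv2.COLOR_RGB2HSV)
    near=(abs(W[...,0]-500)<60)&(abs(W[...,1]+240)<70)
    b=near&(z>4)&(z<11)&(hsv[...,1]>100)&(hsv[...,0]<12)&(hsv[...,2]<190);print('base',rect_at(d,o,b,8))
    b2=near&(z>4)&(z<70);
    yl=near&(hsv[...,0]>20)&(hsv[...,0]<35)&(hsv[...,1]>120)&(hsv[...,2]>150)&(z<14)&(z>5)
    n,l,s,c=cv2.connectedComponentsWithStats(yl.astype(np.uint8));S=[]
    for i in range(1,n):
        if s[i,4]>15: S.append(ray(d,*c[i],10,o)[:2])
    if S: print('screws',np.round(S,1).tolist(),'mean',np.mean(S,0).round(2))
    t=(near&(z>48)&(z<56)).astype(np.uint8);n,l,s,c=cv2.connectedComponentsWithStats(t)
    for i in range(1,n):
        if s[i,4]>40: print('top',s[i,4],rect_at(d,o,l==i,52)[0])
    T=T_wc(d,o);zt=o['ee_pos'][2]+22.7
    g=(z>zt-6)&(z<zt+6)&(np.hypot(W[...,0]-o['ee_pos'][0],W[...,1]-o['ee_pos'][1])<50)&(hsv[...,0]<12)&(hsv[...,1]>80)
    if g.sum()>50: print('bobtop',np.nanmedian(z[g])-o['ee_pos'][2],rect_at(d,o,g,zt))
E
python3 - <<'E'
from m import *
import pickle
o,d=pickle.load(open('w9.pkl','rb'));meas(o,d)
print(o['ee_pos'])
E
```

```text
base (array([ 499.28, -240.53,  102.75,   78.7 ,  -86.85]), array([277, 104], dtype=int32), array([373, 177], dtype=int32))
screws [[473.6, -283.9], [469.2, -199.9], [525.3, -197.1], [529.8, -281.0]] mean [ 499.49 -240.47]
top 464 [ 499.23 -240.67   25.47   15.52    2.32]
top 301 [ 497.82 -205.8    25.6    10.12    1.41]
top 297 [ 501.57 -275.28   25.7     9.67    1.07]
bobtop 22.187599144290516 (array([ 549.56, -250.12,   57.78,   53.7 ,  -87.61]), array([252, 218], dtype=int32), array([367, 313], dtype=int32))
[ 553.70145526 -243.92055869  183.62856275]
```

jog_arm:
  steps:
    - {"turn": [0.0014,-0.0057,0.004],"dp": [-0.3,0.046,0],"claw": 0.3}
    - {"turn": [0.0014,-0.0057,0.004],"dp": [-0.55,0.046,-0.15],"claw": 0.3}
    - {"turn": [0.0014,-0.0057,0.004],"dp": [-0.678,0.046,-0.4],"claw": 0.3}
    - {"turn": [0.0014,-0.0057,0.004],"dp": [-0.678,0.046,-0.6],"claw": 0.3}
    - {"turn": [0.0014,-0.0057,0.004],"dp": [-0.678,0.046,-0.7],"claw": 0.3}
    - {"turn": [0.0014,-0.0057,0.004],"dp": [-0.678,0.046,-0.7],"claw": 0.3}
    - {"turn": [0.0014,-0.0057,0.004],"dp": [-0.678,0.046,-0.7],"claw": 0.3}
    - {"turn": [0.0014,-0.0057,0.004],"dp": [-0.678,0.046,-0.7],"claw": 0.3}

```text
t: 14.48
ee_pos: [500.4, -239.4, 128.5]
orientation: [-1.184, -1.25, 1.25]
ft_force: [0.5, 0.5, -0.4]
width: 47.6
```

```bash
python3 - <<'E'
from h import *
import pickle
need([499.5,-240.2,82],93.1)
o=ctrl.get_obs();d=ctrl.get_image('wrist');pickle.dump((o,d),open('w10.pkl','wb'));save('wrist10.png',d['img'],1.25)
need([499.5,-240.2,82],93.1)
E
```

```text
t 14.48 p [ 500.4 -239.4  128.5] jaw 93.16 tilt y [ 1.e-03 -5.e-04 -1.e+00] q6 -2.09 w 47.6 F [ 0.52  0.48 -0.44]
dp [-0.011 -0.01  -0.582] turn [ 0.0001  0.0003 -0.0003]
t 14.53 p [ 500.4 -239.6  128.7] jaw 93.15 tilt y [ 1.3e-03 -7.0e-04 -1.0e+00] q6 -2.09 w 47.7 F [-0.08  0.16 -2.04]
dp [-0.011 -0.007 -0.583] turn [ 0.0002  0.0004 -0.0003]
```

View pics/wrist10.png

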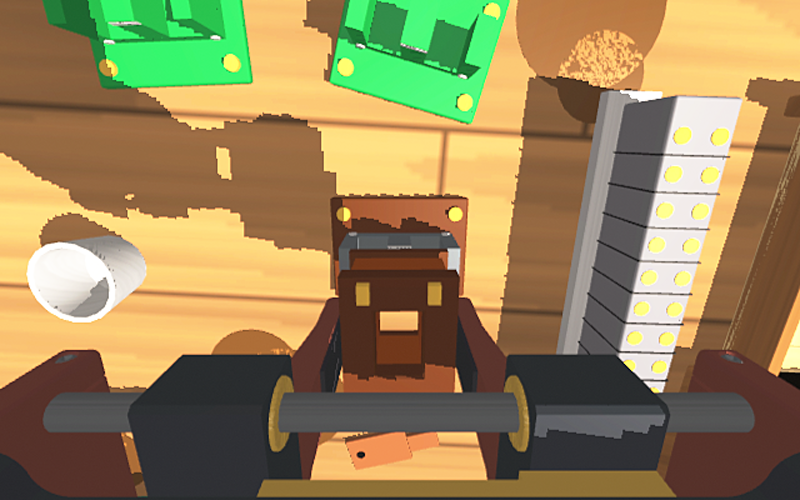

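Well aligned: the bobbin is centred on column 400, the magnet's outer limbs on about 401. Descending slowly.

jog_arm:
  steps:
    - {"turn": [0.0002,0.0004,-0.0003],"dp": [-0.011,-0.007,-0.15],"claw": 0.3}
    - {"turn": [0.0002,0.0004,-0.0003],"dp": [-0.011,-0.007,-0.3],"claw": 0.3}
    - {"turn": [0.0002,0.0004,-0.0003],"dp": [-0.011,-0.007,-0.4],"claw": 0.3}
    - {"turn": [0.0002,0.0004,-0.0003],"dp": [-0.011,-0.007,-0.48],"claw": 0.3}
    - {"turn": [0.0002,0.0004,-0.0003],"dp": [-0.011,-0.007,-0.53],"claw": 0.3}
    - {"turn": [0.0002,0.0004,-0.0003],"dp": [-0.011,-0.007,-0.54],"claw": 0.3}
    - {"turn": [0.0002,0.0004,-0.0003],"dp": [-0.011,-0.007,-0.54],"claw": 0.3}
    - {"turn": [0.0002,0.0004,-0.0003],"dp": [-0.011,-0.007,-0.54],"claw": 0.3}
    - {"turn": [0.0002,0.0004,-0.0003],"dp": [-0.011,-0.007,-0.54],"claw": 0.3}

```text
t: 15.28
ee_pos: [499.8, -240.4, 85.8]
orientation: [-1.184, -1.249, 1.249]
ft_force: [0.2, 0.1, -0.7]
width: 47.9
```

```bash
python3 - <<'E'
from m import *
import pickle
need([499.5,-240.2,82],93.1)
o=ctrl.get_obs();d=ctrl.get_image('wrist');pickle.dump((o,d),open('w11.pkl','wb'));save('wrist11.png',d['img'],1.25)
s=ctrl.get_image('side');save('side11.png',s['img'][110:210,250:410],5)
c=ctrl.get_image('scene');save('scene11.png',c['img'][170:270,170:330],5);pickle.dump((s,c),open('sc11.pkl','wb'))
need([499.5,-240.2,82],93.1)
E
```

```text
t 15.28 p [ 499.8 -240.4   85.8] jaw 93.09 tilt y [ 7.e-04 -3.e-04 -1.e+00] q6 -2.09 w 47.9 F [ 0.19  0.13 -0.7 ]
dp [-0.004  0.002 -0.048] turn [0.0001 0.0002 0.0001]
t 15.43 p [ 499.8 -240.3   85.8] jaw 93.1 tilt y [ 7.e-04 -4.e-04 -1.e+00] q6 -2.09 w 47.7 F [ 0.51 -0.05 -1.53]
dp [-0.003  0.002 -0.048] turn [0.0001 0.0002 0.    ]
```

View pics/wrist11.png

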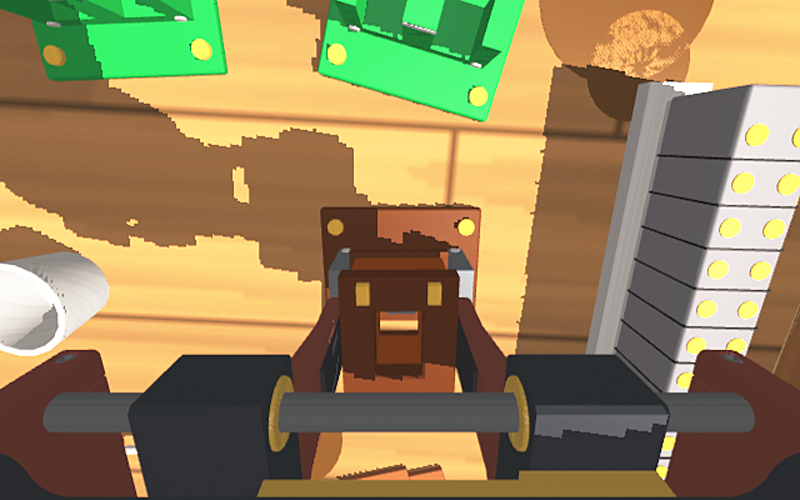

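View pics/side11.png

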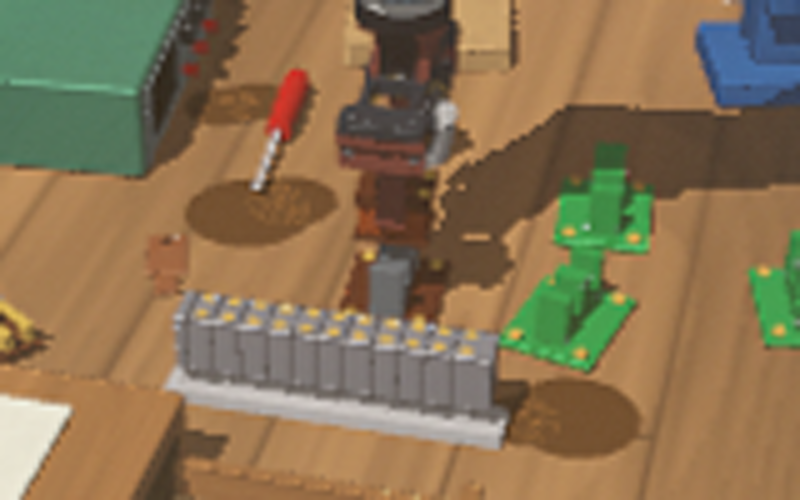

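View pics/scene11.png

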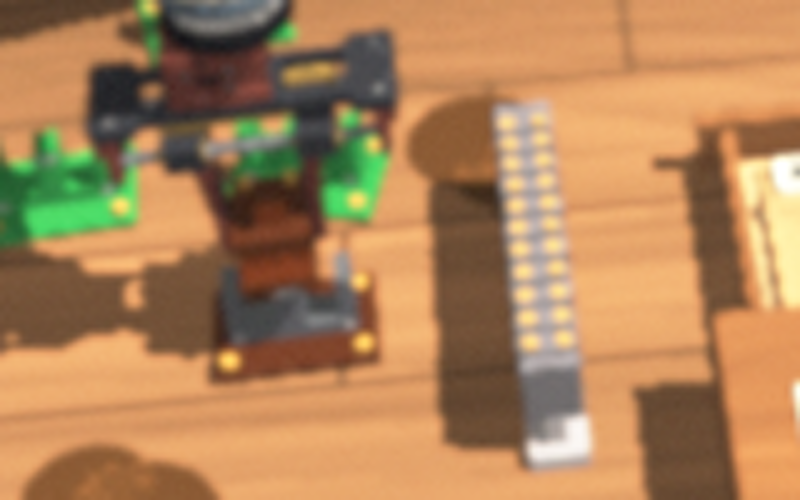

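jog_arm:
  steps:
    - {"turn": [0.0001,0.0002,0],"dp": [-0.004,0.002,-0.02],"claw": 0.3}
    - {"turn": [0.0001,0.0002,0],"dp": [-0.004,0.002,-0.04],"claw": 0.3}
    - {"turn": [0.0001,0.0002,0],"dp": [-0.004,0.002,-0.048],"claw": 0.3}
    - {"turn": [0.0001,0.0002,0],"dp": [-0.004,0.002,-0.048],"claw": 0.3}
    - {"turn": [0.0001,0.0002,0],"dp": [-0.004,0.002,-0.048],"claw": 0.3}
    - {"turn": [0.0001,0.0002,0],"dp": [-0.004,0.002,-0.048],"claw": 0.3}

```text
t: 15.93
ee_pos: [499.4, -240.2, 82.0]
orientation: [-1.183, -1.249, 1.249]
ft_force: [0.8, -0.4, -1.3]
width: 47.6
```

```bash
python3 - <<'E'
from m import *
need([499.5,-240.2,82],93.1)
o=ctrl.get_obs();d=ctrl.get_image('wrist')
need([499.5,-240.2,82],93.1)
im=d['img'];hsv=cv2.cvtColor(im,cv2.COLOR_RGB2HSV);W=pts(d,o)
print('col320 x,z rows 205-225')
for v in range(196,232,3): print(v,W[v,318].round(1),im[v,318])
row=235
print([(u,W[row,u].round(1).tolist()) for u in (274,278,285,300,330,355,362,366)])
save('w12c.png',im[180:330,230:410],4)
# side: bobbin bottom vs limb top
s=ctrl.get_image('side');Ws=pts(s)
n=(abs(Ws[...,0]-500)<45)&(abs(Ws[...,1]+240)<40);hs=cv2.cvtColor(s['img'],cv2.COLOR_RGB2HSV)
br=n&(hs[...,1]>100)&(Ws[...,2]>45);print('brown side minz',np.nanpercentile(Ws[...,2][br],[0,1,5]),'med xy',np.nanmedian(Ws[br],0).round(1))
# drawer check
n=(abs(Ws[...,0]-507)<60)&(abs(Ws[...,1]-115)<30)&(Ws[...,2]>28)&(Ws[...,2]<40)
print('tin side view',n.sum(),np.nanmedian(Ws[...,2][n]), np.nanmean(Ws[n],0).round(1))
E
```

```text
t 15.93 p [ 499.4 -240.2   82. ] jaw 93.1 tilt y [-0. -0. -1.] q6 -2.09 w 47.6 F [ 0.82 -0.44 -1.28]
dp [ 0.001 -0.     0.   ] turn [ 0. -0.  0.]
t 15.98 p [ 499.4 -240.1   82. ] jaw 93.1 tilt y [ 1.e-04 -0.e+00 -1.e+00] q6 -2.09 w 47.7 F [-0.11 -0.75 -1.68]
dp [ 0.001 -0.001 -0.   ] turn [0. 0. 0.]
col320 x,z rows 205-225
196 [ 482.7 -242.7    8. ] [59 34 23]
199 [ 469.8 -243.3   63. ] [69 40 27]
202 [ 470.4 -243.2   67.6] [82 48 32]
205 [ 472.1 -243.1   68.2] [80 47 31]
208 [ 472.8 -243.1   71.9] [115  57  26]
211 [ 472.8 -243.    77.7] [115  57  27]
214 [ 472.8 -243.    83.3] [118  57  26]
217 [ 469.8 -243.1   97. ] [68 41 29]
220 [ 469.9 -243.1  101.2] [70 41 29]
223 [ 470.3 -243.1  104.4] [80 45 28]
226 [ 472.  -243.   104.2] [80 45 30]
229 [ 473.7 -242.9  103.8] [79 44 30]
[(274, [478.3, -264.7, 103.4]), (278, [478.0, -262.7, 103.7]), (285, [476.0, -258.7, 108.1]), (300, [477.2, -251.7, 104.3]), (330, [476.5, -236.8, 104.0]), (355, [476.1, -224.3, 103.4]), (362, [475.6, -220.9, 104.2]), (366, [475.1, -219.1, 105.2])]
brown side minz [59.1527147  62.12351824 66.2223355 ] med xy [ 486.9 -221.   103.1]
tin side view 165 32.83996521159622 [503.2 118.5  32.8]
```

View pics/w12c.png

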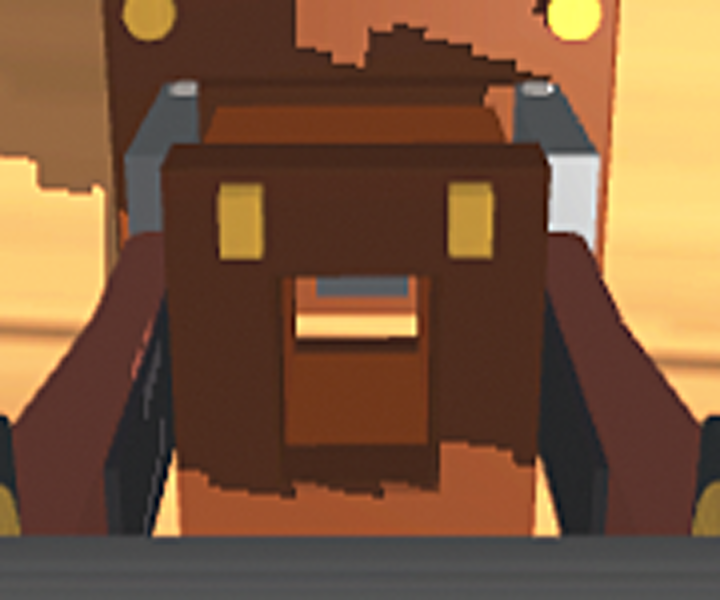

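In the crop, the limb's grey top at (362,287) shows through the bobbin's hole, whose centre is at (356,325). That is less than 1 mm sideways. The underside is about 10 mm above the limb and the arm is still, so I'm handing in.

```bash
python3 -c "
from h import *
print(np.abs(ctrl.get_obs()['qvel']).max()); print(ctrl.close_job())"
```

```text
0.0012126009484700673
the job is handed in; nothing more can be done
None
```

I laid the tin in its own slot, carried the bobbin over the rail, and handed in with it held still above the magnet's middle limb. I don't know the verdict, because the hand-in reports none.

**Tin:** I lowered it into the dark-bar slot until it touched (about 11 N), then released it. The wrist camera put it about 0.5 mm and 1.4 mm off the slot's centre, turned less than 0.01 rad, with its top at 33.7 mm (34 expected when seated). The last side view is coarser and partly hidden. It gave the top at 32.8 mm and a centre about 4 mm off, but still shows the tin in its slot.

**Carry:** The bobbin's underside crossed the rail at about 167 mm, against a rail height of 80 mm. I saw no sign of a bump in the wrist force readings or pictures. I did not re-measure the bystanders; in the last pictures those in view looked undisturbed.

**Final pose at 16 s of the 59 s:**
- **Centring:** the tool is within 1 mm of the measured limb centre. The limb shows through the bobbin's hole, about 1 mm off to one side.
- **Squareness and tilt:** the bobbin is aligned with the magnet to within 0.01 rad, with almost no tilt.
- **Height:** the underside is about 10.7 mm above the limb by the arm's reading, and roughly 7–11 mm by the cameras.
- **Grip:** the fingers hold it at 47.7 mm, and joint speeds are about 0.001 rad/s.

**Disagreement:** close-up wrist camera readings differed from the arm's position by 1–2 mm sideways. This is within the tolerances, so I left it.

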